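# Bin a spent cell through the pedal-lid drop box

### The job

Take the red spent cell from the black cradle and lay it crosswise on the drop box's sloping chute so that it rolls down and rests against the closed lid's flap, then let go of it. Then press the pedal right down, so that the lid rises fully and the cell rolls into the box, and ease the pedal gently back up with the hand until the lid is fully shut, without letting it slam, and move clear. Work the lid by the pedal only, never touching the lid itself, and leave the green good cell, the screwdriver, the solder spool, the jar, the multimeter and the steel bracket where they are.

Things in the scene. Friction and masses are not known exactly. Their poses are not given: they have to be found in the camera images.
- dropbox: Blue sheet-metal drop box fixed to the bench, 120 (x) x 140 (y) x 105 mm high, under a grey hinged lid. Origin: centre of its underside on the bench; z up, the pedal sticks out to its own -x, the aluminium chute climbs away to its own +y. Walls 4 mm, inner floor 6 mm up; the wall below the chute's mouth is 45 mm high. Its place and yaw vary.
- chute (a point): Set-down point on the chute's running surface, mid-width, 67 mm up from the flap (box x 0, y 145, z 63 mm; axes as the box). A cell laid here along the box's x has its centre 17 mm above this point. Two flat rails slope 0.22 rad down to the box's -y, from y 212, z 78 to y 66, z 45 mm; 75 mm wide between 20 mm side walls, with an open 38 mm gap down the middle for fingers (60 mm clear below).
- cell_stop (a point): Centre of a cell that has rolled down the chute by itself and rests against the shut lid's flap (box x 0, y 94, z 68 mm).
- lid (a joint): Lid angle, rad: 0 shut, about 0.78 fully raised; always 2.6 x the pedal angle. A grey plate hinged along the box's -y top edge, its top 109 mm above the bench when shut. It falls shut hard if the pedal is let go. Bring it down over a second or more.
- lid_edge (a point): Middle of the lid's chute-side top edge (box y 80, z 109 mm when shut, z about 215 mm when fully raised). Below it a flap 70 mm wide with a yellow stripe hangs down to z 52 mm and blocks the chute while the lid is shut.
- pedal (a joint): Pedal angle, rad: 0 up (rest), 0.30 fully down on its stop. The pivot runs along the box's y, at box x -70, z 30 mm. It is sprung back up: about 5 N at the pad to start it, about 10 N fully down. Lid and pedal move together.
- pedal_pad (a point): Centre of the top of the ribbed black rubber pedal pad, 62 mm long (x) x 72 mm wide (y), on a steel lever, 110 mm out from the pivot; moves with the pedal. At rest it is at box x -180, y 0, z 54 mm and the pad slopes 0.17 rad, outer end higher; fully down it is at z about 20 mm, outer end slightly lower.
- spent_cell_center (a point): Centre of the RED cell (spent), a cylinder 33 mm in diameter and 61 mm long, about 0.14 kg, lying on its side; its own x axis is its length. It starts in one of the cradle's two places, centre 30 mm above the bench.
- good_cell_center (a point): Centre of the GREEN cell (good), same size, lying in the cradle's other place. Leave it there.
- cradle: Black cradle fixed to the bench, 80 (x) x 200 (y) mm; origin: centre of its underside. Holds the cells side by side, 90 mm apart along its y (at y -45 and +45 mm), lying along its x. Each cell rests at 14 mm height on two cross bars (x -22 and +22 mm, 10 mm thick) with 5 mm high stops either side; between the bars, 34 mm of open room for fingers down to 3 mm above the bench.
- screwdriver: Screwdriver lying on the bench along its x, about 200 mm long; origin under its middle. Bystander.
- spool: Blue solder spool, 60 mm across, 42 mm high, standing; origin under its centre. Bystander.
- jar: Amber flux jar with a black cap, 52 mm across, 62 mm high; origin under its centre. Bystander.
- multimeter: Yellow multimeter lying on its back, 150 x 76 x 32 mm; origin under its centre. Bystander.
- bracket: Perforated steel bracket, 160 x 80 mm, 32 mm high at its flange; origin under its centre. Bystander.

How it is judged (in metres and radians):
On the way, in this order (a step that is already met when the one before it is completed fails the run):
1. the red cell rests on the chute against the shut lid's flap, let go (y of spent_cell_center in the frame of dropbox between 0.08 and 0.112 m and x of spent_cell_center in the frame of dropbox between -0.03 and 0.03 m and z of spent_cell_center in the frame of dropbox between 0.055 and 0.085 m and value of joint lid below 0.06 rad and linear speed of spent_cell below 0.03 m/s and contact force between each of the arm, the fingers and spent_cell below 0.1 N), for 0.2 s.
2. the lid is held well up by the pedal and the red cell is in the box (value of joint lid above 0.62 rad and y of spent_cell_center in the frame of dropbox below 0.055 m and z of spent_cell_center in the frame of dropbox below 0.05 m), for 0.2 s.
At the end, for the whole second after the job is handed in: The red cell lies at rest inside the drop box, the lid is shut (within 0.05 rad), the pedal is up (within 0.02 rad), and the green cell is still in its place (within 20 mm) (value of joint lid below 0.05 rad and value of joint pedal below 0.02 rad and x of spent_cell_center in the frame of dropbox between -0.056 and 0.056 m and y of spent_cell_center in the frame of dropbox between -0.066 and 0.055 m and z of spent_cell_center in the frame of dropbox below 0.05 m and linear speed of spent_cell below 0.05 m/s and distance of good_cell_center from where it was at the start of the episode below 0.02 m); the robot touches nothing.
It fails at once if the lid falls shut faster than 3 rad/s (slams) (velocity of joint lid below -3 rad/s).
It fails at once if the robot pushes on the lid itself (over 3 N) (contact force between any of the arm, the fingers and lid above 3 N).
It fails at once if the green cell is taken out or shifted by more than 20 mm (distance of good_cell_center from where it was at the start of the episode above 0.02 m).
It fails at once if a bystander (screwdriver, spool, jar, multimeter, bracket) is moved by more than 30 mm (distance of any of screwdriver, spool, jar, multimeter, bracket from where it was at the start of the episode above 0.03 m).
It also fails if it takes over 54 s, if anything falls off the work surface, if the arm or the gripper's body presses on something with over 40 N, if the wrist force passes 120 N, or if a joint passes its speed limit or range.

### The arm

A 6-joint arm with a two-finger parallel gripper is mounted at the origin on the work surface. World frame = base frame: x ahead of the robot, y to its left, z up, the work surface at z = 0. Lengths are in m, angles in degrees, forces in N, time in s.
With the tool pointing down it reaches from about 0.35 to 0.875 m from the base axis. Payload 4.2 kg.
Tool frame: the origin (TCP) lies midway between the tips of the shut fingers; the grasp point (between the pads) lies 19 mm behind it; y points along the fingers, z is the direction in which the jaws open and shut, and the axes are right-handed (so a half turn about y gives the same grasp; the last joint's range is limited). The gripper opens to 87 mm and grips with 3 to 60 N. Pads are 19 mm wide; open, the fingers measure 117 mm over their backs; the gripper's body (75 mm by 190 mm) begins 51 mm behind the grasp point.
Start: joints at [89.129, 22.042, 0.453, 0, -68.411, -14.817], TCP at [0.169, 0.602, 0.223] pointing down, gripper open.
Joint ranges: [-179.83, 179.83], [-69.29, 118.12], [-61.27, 80.66], [-181.25, 117.63], [-171.15, -9.14], [-177.46, 177.46]. Speed limits (degrees/s): [159.86, 159.86, 180, 180, 180, 180].

### API

Orientations are given as [roll, pitch, yaw] about the fixed x, y, z axes, in that order (R = Rz(yaw) Ry(pitch) Rx(roll)).
In Python, from workcell import env gives the robot as it stands. The module is installed in compiled form; this text tells all that it offers. Calls block until the motion is done:
- env.goto(position, orientation): joint-space move of the TCP to a pose.
- env.move_straight(position, rotation=None, rate=0.15, force_limit=None): straight line of the TCP; rotation=None keeps the orientation; rate is the mean speed in m/s. With force_limit (N) it stops when the force on the tool has changed by that much, and returns True; else False.
- env.set_joints(angles): joint-space move.
- env.gripper_to(opening, grasp_force=None): opening from 0.0 (shut) to 1.0 (fully open); grasp_force is the grip in N (None keeps the last); returns when the fingers have stopped.
- env.dwell(seconds).
- env.inverse_kinematics(position, orientation): joint angles nearest the present ones, or None.
- env.read_state(): the state.
- env.grab_frame(name): name is "side" or "top" or "wrist"; returns a dict with "image" (400x640x3 uint8, blue, green, red), "fx", "fy", "cx", "cy" (pixels), "position" and "orientation" of the camera in the world. Camera axes: x right, y up, looking along -z (the intrinsics and any distortion apply to the point x, -y, -z); pixel columns grow to the right and rows downward; lengths in m; the calibration is good to about 2 mm. A picture is of the moment at which its call begins. There is no depth.
A pose or a line that the arm cannot do raises env.Unreachable and nothing moves.
- env.close_job(): hands the job in, once; it reports no verdict.
Trained networks look in a picture, given as the dict that the camera call returned (one of the last four; its "shot" number tells which), for a name from the list of things; names that differ only in an ending like _2 or _b are one class to them, and where a whole thing is asked for, a point or a joint stands for the part that bears it (a point fixed in the world has none). Each returns a list of dicts, best first, with "score" (0 to 1); they miss things now and then, are a little off and sometimes report something else, mostly with a low value. They report only what shows in the picture. A call takes as long as a camera call.
- env.search_frame(picture, thing): "xyz" ([x, y, z] in m, in world coordinates, good to about 4 mm: the middle of the surface that is visible of it).
- env.trace(picture, thing): "mask" (400x640 bool, what is visible of it).
The state is a dict: "clock": time; "joint_positions": joint angles; "qvel": joint speeds; "joint_torque": joint torques, N m; "position": TCP position; "tool_rot": TCP orientation; "force": force on the tool from outside, world axes, zero at the start; "wrist_torque": the same for the moment, N m; "opening": opening from 0.0 (shut) to 1.0 (fully open).
Only numpy, scipy, OpenCV 4.12 (cv2) and the standard library are available. Lean on these libraries where they do the work, as an engineer would, in place of code of your own. Each camera call takes 0.05 s, during which the arm holds its last target.

## Working session

There is one attempt and no reset: what is moved stays moved. The work goes in short steps, each a Python script; the robot and the scene stay as the last script left them, time stands still between calls to the robot, and variables do not carry over. Pictures are saved under pics/ and viewed, and the job is handed in when it is done.

```bash
mkdir -p pics; ls; python3 - <<'E'
from workcell import env
import cv2
s=env.read_state();print(s)
for n in ("top","side","wrist"):
    f=env.grab_frame(n);cv2.imwrite(f"pics/a_{n}.png",f["image"])
    print(n,f["position"],f["orientation"],f["fx"],f["fy"],f["cx"],f["cy"],f.keys())
    for t in ("dropbox","pedal_pad","lid","spent_cell_center","good_cell_center","cradle","chute"):
        r=env.search_frame(f,t);print(t,[(x["score"],x["xyz"]) for x in r[:2]])
E
```

```text
pics
{'clock': 0.0, 'joint_positions': array([ 8.91301012e+01,  2.20888320e+01,  3.80015096e-01, -2.94514722e-02,
       -6.84103806e+01, -1.48141753e+01]), 'qvel': array([0.03733178, 0.01209344, 0.01793008, 0.02338197, 0.02557309,
       0.03588265]), 'joint_torque': array([-1.61488974e-04, -3.90666139e+01,  1.87409198e+01,  4.21990380e+00,
        1.10025925e-02, -1.90659007e-04]), 'position': array([0.16879962, 0.60114981, 0.22148033]), 'tool_rot': array([-8.98777659e+01,  4.02452763e-03,  1.64305065e+02]), 'force': array([-0.12642175, -0.2542272 , -0.22718055]), 'wrist_torque': array([ 0.02717282, -0.02831363,  0.0081694 ]), 'opening': 0.9991444944550483}
top [ 0.35436435 -0.06617408  1.0658155 ] [ 12.8141034   -0.25820813 -85.57843098] 381.18875277267176 381.18875277267176 318.03206371201856 194.7401882707783 dict_keys(['image', 'fx', 'fy', 'cx', 'cy', 'position', 'orientation', 'shot'])
dropbox [(0.61, [0.589, -0.1438, 0.1053])]
pedal_pad [(0.82, [0.4471, -0.1566, 0.051]), (0.28, [0.5229, 0.3192, 0.0444])]
lid [(0.85, [0.6149, -0.1537, 0.107])]
spent_cell_center [(0.85, [0.505,
[... 419 characters left out ...]
', 'cy', 'position', 'orientation', 'shot'])
dropbox [(0.77, [0.5869, -0.1173, 0.0746])]
pedal_pad [(0.78, [0.4419, -0.1537, 0.0535]), (0.37, [0.7019, 0.2474, 0.0073])]
lid [(0.69, [0.6158, -0.134, 0.1052])]
spent_cell_center [(0.56, [0.5004, 0.2391, 0.044])]
good_cell_center [(0.52, [0.5163, 0.3288, 0.0426])]
cradle []
chute [(0.57, [0.5849, -0.1231, 0.0786])]
wrist [0.24168125 0.58261967 0.38476749] [-1.60879924e+01 -3.57382219e-02 -1.05633914e+02] 292.19440742524694 292.19440742524694 319.1506503512222 203.08025604013926 dict_keys(['image', 'fx', 'fy', 'cx', 'cy', 'position', 'orientation', 'shot'])
dropbox []
pedal_pad []
lid []
spent_cell_center []
good_cell_center []
cradle []
chute []
```

View pics/a_top.png

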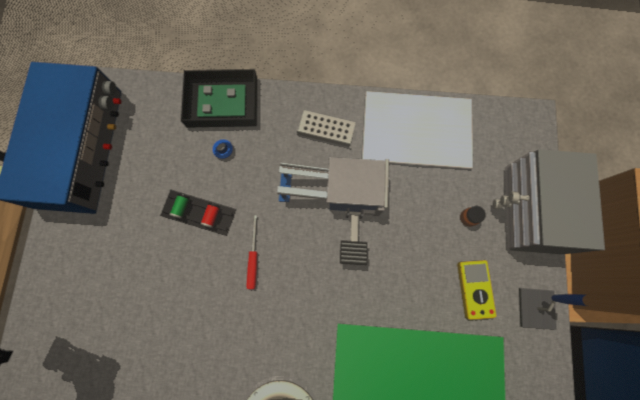

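View pics/a_side.png

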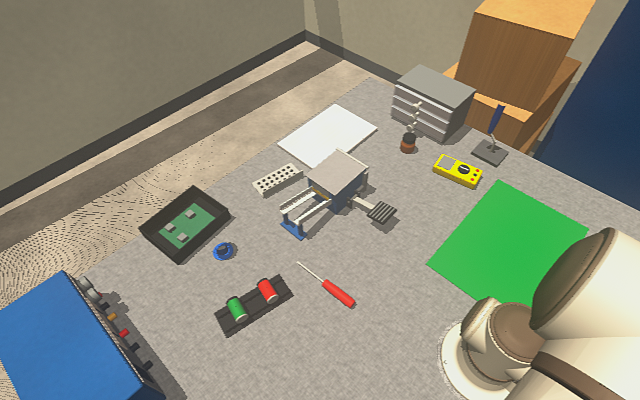

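```bash
cat > h.py <<'E'
import numpy as np, cv2
from scipy.spatial.transform import Rotation as R
from workcell import env
def ray(f,uv):
    uv=np.atleast_2d(uv).astype(float)
    d=np.stack([(uv[:,0]-f["cx"])/f["fx"],-(uv[:,1]-f["cy"])/f["fy"],-np.ones(len(uv))],1)
    return R.from_euler("xyz",f["orientation"],degrees=True).apply(d)
def onplane(f,uv,z):
    d=ray(f,uv);p=np.array(f["position"]);t=(z-p[2])/d[:,2];return p+d*t[:,None]
def proj(f,P):
    q=R.from_euler("xyz",f["orientation"],degrees=True).inv().apply(np.atleast_2d(P)-np.array(f["position"]))
    return np.stack([f["cx"]+f["fx"]*q[:,0]/-q[:,2],f["cy"]-f["fy"]*q[:,1]/-q[:,2]],1)
def rect(f,m,z):
    m=m.astype(np.uint8);c=max(cv2.findContours(m,cv2.RETR_EXTERNAL,cv2.CHAIN_APPROX_NONE)[0],key=cv2.contourArea)[:,0]
    w=onplane(f,c,z)[:,:2]
    return cv2.minAreaRect((w*1000).astype(np.float32))
E
python3 - <<'E'
from h import *
for n in ("top","side"):
    f=env.grab_frame(n);vis=f["image"].copy()
    for t,z in (("lid",.109),("pedal_pad",.054),("dropbox",.05),("spent_cell_center",.03),("good_cell_center",.03),("cradle",.014),("multimeter",.03),("screwdriver",.01),("spool",.042),("jar",.062),("bracket",.01)):
        r=env.trace(f,t)
        for x in r[:1]:
            print(n,t,x["score"],x["mask"].sum(),rect(f,x["mask"],z))
            c=cv2.findContours(x["mask"].astype(np.uint8),cv2.RETR_EXTERNAL,cv2.CHAIN_APPROX_NONE)[0];cv2.drawContours(vis,c,-1,(255,0,255),1)
    c=vis[60:300,130:530] if n=="top" else vis[110:350,180:520]
    cv2.imwrite(f"pics/b_{n}.png",cv2.resize(c,None,fx=2,fy=2,interpolation=cv2.INTER_NEAREST))
E
```

```text
top lid 0.71 2628 ((617.3799438476562, -149.64913940429688), (124.23746490478516, 151.0983428955078), 1.0745362043380737)
top pedal_pad 0.62 783 ((472.5513916015625, -154.9831085205078), (132.6143798828125, 68.4287109375), 2.822005271911621)
top dropbox 0.83 5376 ((550.1514282226562, -94.50840759277344), (297.1156921386719, 301.868896484375), 2.0884547233581543)
top spent_cell_center 0.71 5211 ((554.4348754882812, -96.65786743164062), (298.348876953125, 311.0901794433594), 2.2400200366973877)
top good_cell_center 0.57 281 ((530.1859741210938, 326.0627136230469), (36.0642204284668, 62.53428268432617), 75.88074493408203)
top cradle 0.75 1211 ((517.6233520507812, 278.5155944824219), (195.36717224121094, 77.42835998535156), 77.53099822998047)
top multimeter 0.63 1823 ((368.0576171875, -489.44476318359375), (149.4071044921875, 84.14483642578125), 8.688870429992676)
top spool 0.6 266 ((699.7807006835938, 227.05206298828125), (57.050079345703125, 53.71220779418945), 7.284388065338135)
top jar 0.61 380 ((558.7255859375, -470.27960205078125), (47.788841247558594, 68.0765609741211), 30.3989582
[... 802 characters left out ...]
46875, 286.30169677734375), (198.68812561035156, 79.96260833740234), 77.7747573852539)
side multimeter 0.67 972 ((366.02398681640625, -478.5340881347656), (149.772705078125, 103.62276458740234), 10.198735237121582)
side screwdriver 0.78 325 ((372.6088562011719, 110.07723999023438), (28.070344924926758, 99.58330535888672), 89.68537139892578)
side spool 0.7 314 ((686.55419921875, 248.2388458251953), (60.45918655395508, 57.630985260009766), 6.9559149742126465)
side jar 0.69 4159 ((555.7167358398438, -93.35386657714844), (311.391845703125, 356.1241455078125), 1.3615219593048096)
side bracket 0.83 809 ((793.8935546875, -58.5548095703125), (163.16238403320312, 80.4740219116211), 81.20248413085938)
```

View pics/b_top.png

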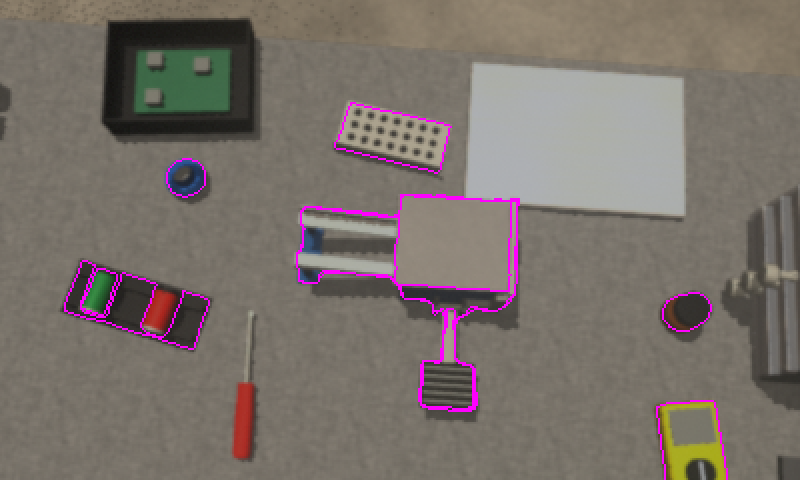

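```bash
python3 - <<'E'
from h import *
f=env.grab_frame("top");g=env.grab_frame("side")
np.save("f.npy",[f,g],allow_pickle=True)
a=cv2.resize(f["image"][145:275,270:400],None,fx=6,fy=6,interpolation=cv2.INTER_CUBIC)[:600]
cv2.imwrite("pics/c_top.png",cv2.resize(f["image"][150:270,270:400],None,fx=5,fy=5,interpolation=cv2.INTER_CUBIC))
cv2.imwrite("pics/c_side.png",cv2.resize(g["image"][140:240,270:410],None,fx=5.7,fy=5.7,interpolation=cv2.INTER_CUBIC))
E
```

```text
(no output)
```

View pics/c_top.png

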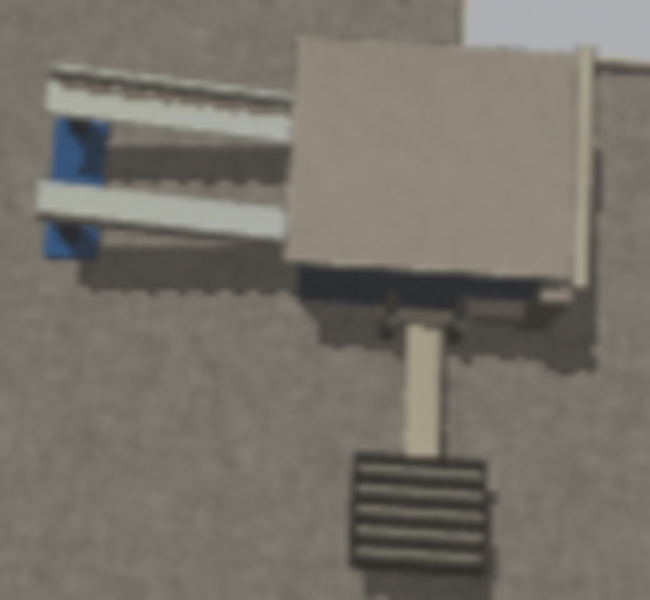

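View pics/c_side.png

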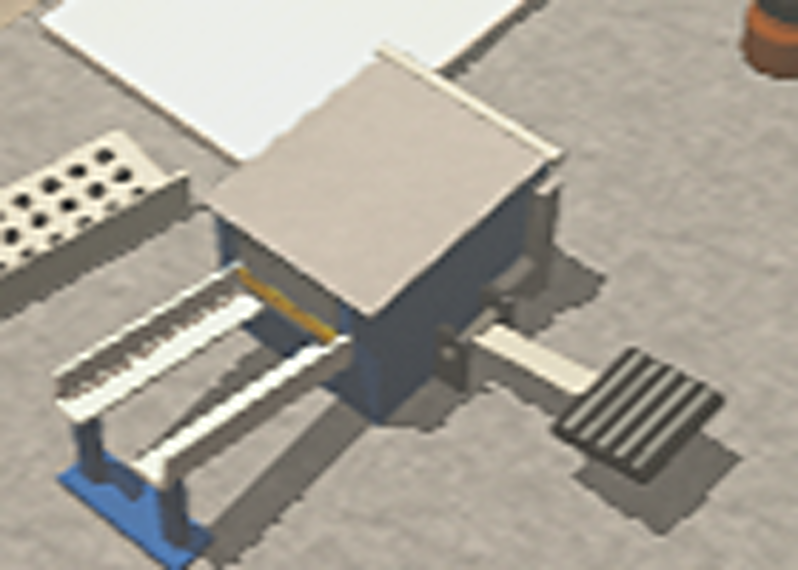

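```bash
cat > fit.py <<'E'
from h import *
from scipy.optimize import least_squares
f,g=np.load("f.npy",allow_pickle=True)
c,s=np.cos(.17),np.sin(.17)
def pad(sx,sy): return [-.18+sx*.031*c,sy*.036,.054-sx*.031*s]
def model(w): return np.array([[w,.08,.109],[-w,.08,.109],pad(1,1),pad(1,-1),pad(-1,1),pad(-1,-1)])
ft=(np.array([[300,37],[287,263],[353,452],[488,458],[352,566],[487,572]])+.5)/5-.5+[270,150]
gs=(np.array([[210,205],[372,313],[553,430],[632,346],[641,482],[724,400]])+.5)/5.7-.5+[270,140]
def W(p,P): return R.from_euler("z",p[2]).apply(P)+[p[0],p[1],0]
def run(uf,ug):
    def res(p):
        P=W(p,model(p[3]));o=[]
        if uf:o.append((proj(f,P)-ft).ravel())
        if ug:o.append((proj(g,P)-gs).ravel())
        return np.concatenate(o)
    r=least_squares(res,[.62,-.155,0,.06],loss="soft_l1");print(r.x[:2],np.degrees(r.x[2]),r.x[3]);print(np.round(res(r.x).reshape(-1,2),1).tolist());return r.x
run(1,0);run(0,1);p=run(1,1)
np.save("box.npy",p)
# cells & cradle colour segmentation
def seg(F,col):
    h=cv2.cvtColor(F["image"],cv2.COLOR_BGR2HSV)
    if col=="r": m=((h[...,0]<8)|(h[...,0]>172))&(h[...,1]>130)&(h[...,2]>60)
    else: m=(h[...,0]>45)&(h[...,0]<80)&(h[...,1]>130)&(h[...,2]>40)
    return m
def cellmask(F,q):
    th=np.linspace(0,2*np.pi,40);ax=np.array([np.cos(q[2]),np.sin(q[2]),0]);n=np.array([-ax[1],ax[0],0])
    P=[np.array([q[0],q[1],.03])+e*.0305*ax+.0165*(np.cos(t)*n+np.sin(t)*np.array([0,0,1])) for e in(-1,1) for t in th]
    return cv2.convexHull(proj(F,P).astype(np.float32))[:,0]
for col,c0 in(("r",(.507,.236)),("g",(.525,.325))):
  for F,nm in((f,"top"),(g,"side")):
    q0=proj(F,[[*c0,.03]])[0]
    m=seg(F,col);yy,xx=np.mgrid[:400,:640];m&=np.hypot(xx-q0[0],yy-q0[1])<28
    print(col,nm,m.sum(),rect(F,m,.03))
    M=np.array([xx[m].mean(),yy[m].mean()])
    # match the centroid of silhouette
    def res(v):
        h=cellmask(F,(v[0],v[1],np.radians(-12.5)));mo=cv2.moments(h);return [mo["m10"]/mo["m00"]-M[0],mo["m01"]/mo["m00"]-M[1]]
    r=least_squares(res,c0);print("   centroid",r.x, "pred area",cv2.contourArea(cellmask(F,(*r.x,np.radians(-12.5)))))
E
python3 fit.py
```

```text
[ 0.61709724 -0.15621627] 0.8021410215711164 0.06096519318278532
[[-0.3, -0.5], [-0.4, -0.4], [0.4, -0.2], [0.4, 0.4], [-0.3, 0.1], [0.3, 0.6]]
[ 0.61294282 -0.15477083] 0.2893124887887984 0.056872097214474795
[[-0.5, -0.5], [-1.2, 0.0], [-0.4, -0.2], [0.3, 0.6], [0.9, 0.1], [0.9, -0.2]]
[ 0.61567607 -0.15624399] 0.5000952101712317 0.06021703276610476
[[-0.2, 0.2], [-0.5, -0.4], [0.1, 0.3], [0.1, 0.9], [-0.8, 0.5], [-0.2, 1.2], [-1.6, -1.7], [-0.6, -0.1], [-0.7, -1.0], [0.0, -0.3], [0.6, -0.9], [0.6, -1.2]]
r top 243 ((511.2972412109375, 240.26083374023438), (35.19877243041992, 53.05022048950195), 77.18048095703125)
   centroid [0.51084642 0.24023981] pred area 285.1889461070532
r side 224 ((513.75, 238.52951049804688), (32.70838928222656, 54.255088806152344), 78.32156372070312)
   centroid [0.51330306 0.23839657] pred area 319.3800604213029
g top 182 ((531.06787109375, 330.1051330566406), (29.59726905822754, 49.210594177246094), 78.6366195678711)
   centroid [0.5307229  0.32992132] pred area 288.2897914859932
g side 185 ((534.2582397460938, 326.674072265625), (26.546829223632812, 50.87529373168945), 77.84574890136719)
   centroid [0.53447803 0.32730403] pred area 350.08872188883834
```

```bash
python3 - <<'E'
from h import *
for y in(-12.5,167.5):
    for P in((.511,.238,.18),(.511,.238,.011),(.615,-.01,.061),(.436,-.158,.02)): print(y,P,np.round(env.inverse_kinematics(P,[-90,0,y]),0) if env.inverse_kinematics(P,[-90,0,y]) is not None else None)
env.goto([.511,.238,.16],[-90,0,167.5])
f=env.grab_frame("wrist");np.save("w.npy",[f],allow_pickle=True)
cv2.imwrite("pics/d.png",f["image"]);print(f["position"],f["orientation"],env.read_state()["clock"])
for t in("spent_cell_center","good_cell_center","cradle"):
    print(t,[(x["score"],x["xyz"]) for x in env.search_frame(f,t)[:1]],[rect(f,x["mask"],.03) for x in env.trace(f,t)[:1]])
E
```

```text
-12.5 (0.511, 0.238, 0.18) [  41.   18.  -12.   -0.  -60. -144.]
-12.5 (0.511, 0.238, 0.011) [  41.   30.  -22.   -0.  -38. -144.]
-12.5 (0.615, -0.01, 0.061) [  14.   30.  -12.   -0.  -48. -117.]
-12.5 (0.436, -0.158, 0.02) [   0.   22.  -36.   -0.  -32. -103.]
167.5 (0.511, 0.238, 0.18) [ 41.  18. -12.   0. -60.  36.]
167.5 (0.511, 0.238, 0.011) [ 41.  30. -22.   0. -38.  36.]
167.5 (0.615, -0.01, 0.061) [ 14.  30. -12.   0. -48.  63.]
167.5 (0.436, -0.158, 0.02) [  0.  22. -36.   0. -32.  77.]
[0.58462314 0.22392826 0.3224133 ] [-1.60675320e+01 -7.19635802e-03 -1.02377699e+02] 4.375
spent_cell_center [(0.76, [0.5092, 0.2414, 0.0445])] [((505.2791748046875, 240.1552734375), (32.84381866455078, 71.0964584350586), 78.02300262451172)]
good_cell_center [(0.66, [0.5289, 0.3191, 0.0464])] [((524.7521362304688, 328.50390625), (34.44557189941406, 68.87184143066406), 77.6209945678711)]
cradle [(0.62, [0.5258, 0.28, 0.0035])] [((522.3544921875, 278.6268615722656), (183.79078674316406, 74.17337799072266), 77.62142944335938)]
```

View pics/d.png

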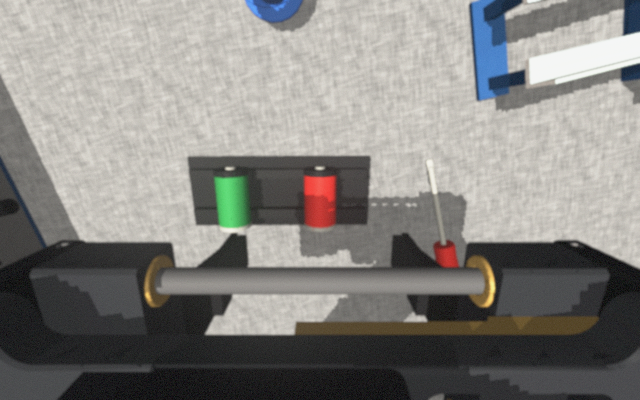

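```bash
python3 - <<'E'
from h import *
f=np.load("w.npy",allow_pickle=True)[0]
def cm(q):
    th=np.linspace(0,2*np.pi,40);ax=np.array([np.cos(q[2]),np.sin(q[2]),0]);n=np.array([-ax[1],ax[0],0])
    P=[np.array([q[0],q[1],.03])+e*.0305*ax+.0165*(np.cos(t)*n+np.sin(t)*np.array([0,0,1])) for e in(-1,1) for t in th]
    return cv2.convexHull(proj(f,P).astype(np.float32))[:,0]
a=np.radians(-12.4);v=f["image"].copy()
k=6;c=cv2.resize(v[145:240,180:310+70],None,fx=4,fy=4,interpolation=cv2.INTER_CUBIC)
for q in((.511,.238,a),(.511+.09*np.sin(-a)*1,.238+.09*np.cos(a),a)):
    h=cm(q);print(h.min(0),h.max(0))
    cv2.polylines(c,[np.int32((h-[180,145]+.5)*4)],True,(255,0,255),1)
cv2.imwrite("pics/e.png",c)
E
```

```text
[304.71643 162.62363] [337.62064 227.84111]
[214.0914  162.59207] [252.14722 227.81252]
```

View pics/e.png

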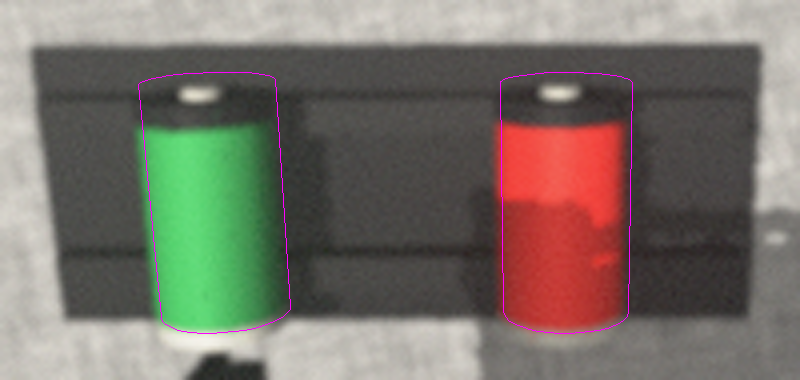

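```bash
python3 - <<'E'
from h import *
o=[-90,0,167.6]
env.move_straight([.508,.2395,.05],o)
print(env.move_straight([.508,.2395,.012],o,rate=.08,force_limit=8))
print(env.gripper_to(0,25));s=env.read_state();print(s["opening"],s["position"],s["force"])
env.move_straight([.508,.2395,.16],o)
s=env.read_state();print(s["opening"],s["force"],s["clock"])
env.goto([.56,.08,.22],[-90,0,180.6])
f=env.grab_frame("wrist");g=env.grab_frame("side")
np.save("w2.npy",[f,g],allow_pickle=True);cv2.imwrite("pics/g.png",f["image"]);cv2.imwrite("pics/g2.png",g["image"])
print(env.read_state()["opening"],env.read_state()["clock"])
E
```

```text
False
False
0.37132240775793846 [0.50795857 0.23941897 0.01197495] [-0.02052623  0.19700626  0.41596751]
0.37130555873725407 [ 0.04829208  0.39896701 -1.24483113] 8.2583
0.3706224254960261 9.1
```

View pics/g.png

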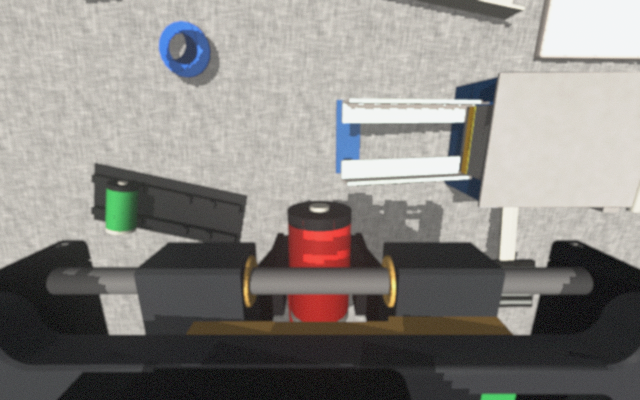

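View pics/g2.png

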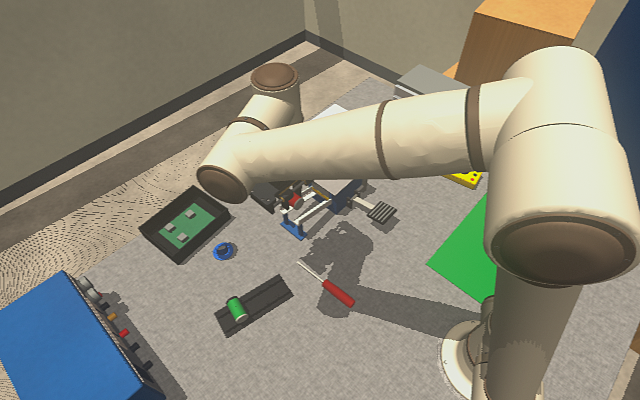

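```bash
python3 - <<'E'
from h import *
f=np.load("w2.npy",allow_pickle=True)[0]
c=cv2.resize(f["image"][55:225,320:640],None,fx=2.5,fy=2.5,interpolation=cv2.INTER_CUBIC)
def W(p,P): return R.from_euler("z",p[2],degrees=True).apply(P)+[p[0],p[1],0]
for p,col in(((.6164,-.156,.6),(255,0,255)),):
    polys=[[[-.061,.08,.109],[.061,.08,.109],[.061,-.07,.109],[-.061,-.07,.109]],
     [[-.0375,.212,.078],[.0375,.212,.078],[.0375,.085,.0493],[-.0375,.085,.0493]],[[-.019,.212,.078],[.019,.212,.078],[.019,.085,.0493],[-.019,.085,.0493]]]
    for P in polys: print(np.round(proj(f,W(p,P)),1).tolist());cv2.polylines(c,[np.int32((proj(f,W(p,P))-[320,55]+.5)*2.5)],True,col,1)
cv2.imwrite("pics/h.png",c)
E
```

```text
[[481.2, 206.4], [503.2, 70.1], [678.2, 70.1], [635.3, 206.4]]
[[343.5, 176.5], [345.3, 101.2], [461.1, 102.6], [452.2, 171.7]]
[[343.9, 158.9], [344.8, 120.8], [458.8, 120.5], [454.3, 155.5]]
```

View pics/h.png

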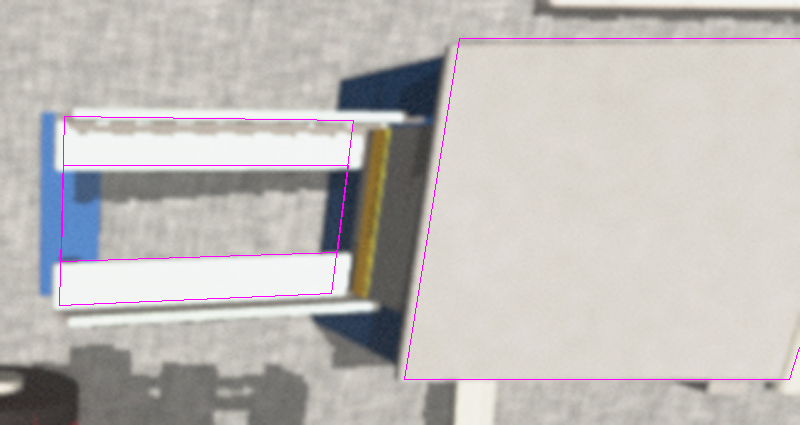

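```bash
cat > b.py <<'E'
from h import *
yaw=.7
def W(x,y,z): return (R.from_euler("z",yaw,degrees=True).apply([x,y,z])+[.616,-.156,0]).tolist()
O=[-90,0,180+yaw]
E
python3 - <<'E'
from b import *
env.goto(W(0,.15,.16),O)
env.move_straight(W(0,.15,.085),O,rate=.12)
print(env.move_straight(W(0,.15,.0605),O,rate=.03,force_limit=3))
s=env.read_state();print(s["position"],s["force"])
env.gripper_to(.52)
print(env.read_state()["force"],env.read_state()["opening"])
f=env.grab_frame("wrist");cv2.imwrite("pics/i.png",f["image"])
print(env.read_state()["clock"])
E
```

```text
True
[ 0.61377882 -0.00610825  0.06200931] [-0.18271975  0.17577067  4.08067845]
[ 0.1021234  -0.32339128 -0.03291135] 0.5202957574413493
11.7583
```

View pics/i.png

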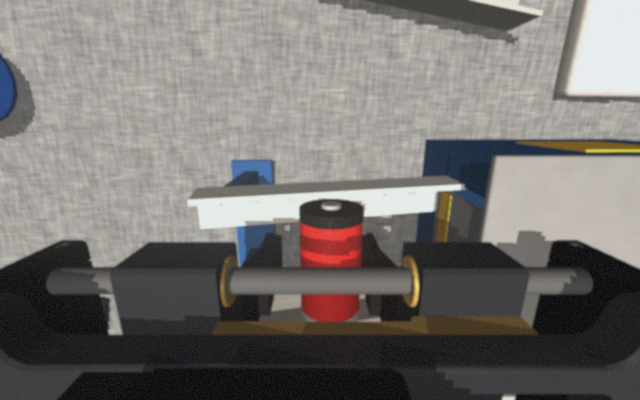

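```bash
python3 - <<'E'
from b import *
env.move_straight(W(0,.15,.17),O,rate=.08)
env.goto(W(-.05,.17,.2),O);env.dwell(.5)
f=env.grab_frame("wrist");cv2.imwrite("pics/j.png",f["image"]);g=env.grab_frame("side");cv2.imwrite("pics/j2.png",cv2.resize(g["image"][130:260,230:420],None,fx=4,fy=4))
h=env.grab_frame("top");cv2.imwrite("pics/j3.png",cv2.resize(h["image"][130:260,230:420],None,fx=4,fy=4))
for F in(f,g,h):
    for x in env.search_frame(F,"spent_cell_center")[:1]:print(x["score"],R.from_euler("z",-yaw,degrees=True).apply(np.array(x["xyz"])-[.616,-.156,0]))
print(env.read_state()["clock"])
E
```

```text
0.59 [0.00644125 0.01152217 0.105     ]
0.51 [-0.00593745  0.10338025  0.0815    ]
14.4333
```

View pics/j.png

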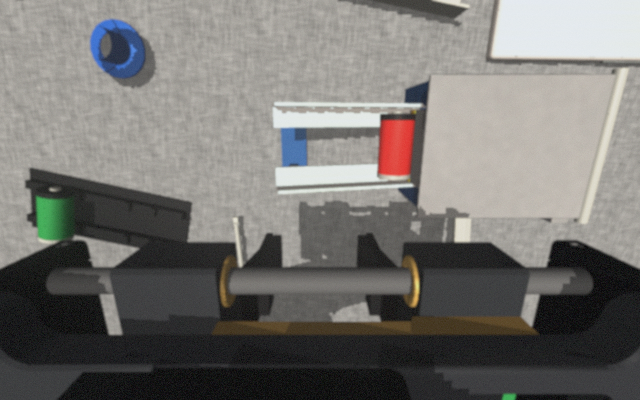

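View pics/j2.png

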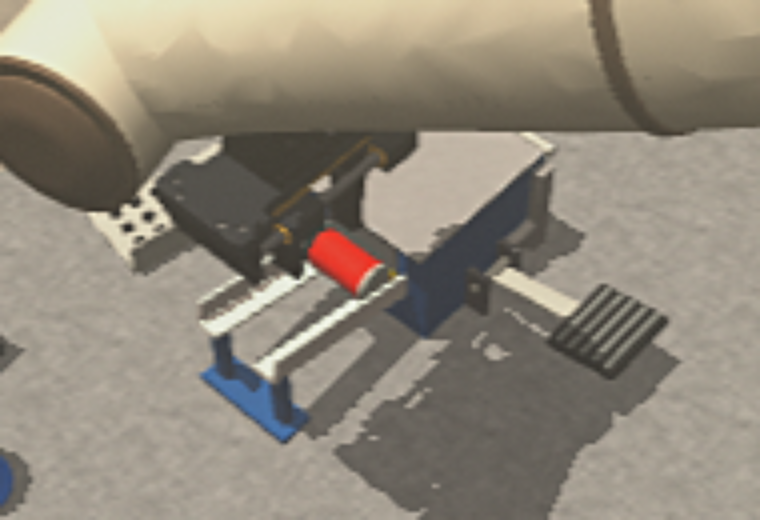

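```bash
python3 - <<'E'
from b import *
env.goto(W(-.185,.05,.16),O)
env.gripper_to(0)
env.move_straight(W(-.182,0,.085),O)
print(env.move_straight(W(-.182,0,.045),O,rate=.03,force_limit=2));s=env.read_state();print(s["position"],s["force"])
print(env.move_straight(W(-.184,0,.012),O,rate=.03,force_limit=22));s=env.read_state();print(s["position"],s["force"])
env.dwell(.6)
print(env.read_state()["force"])
f=env.grab_frame("wrist");cv2.imwrite("pics/k.png",f["image"]);g=env.grab_frame("side");cv2.imwrite("pics/k2.png",cv2.resize(g["image"][110:260,230:430],None,fx=4,fy=4))
h=env.grab_frame("top");cv2.imwrite("pics/k3.png",cv2.resize(h["image"][130:260,230:420],None,fx=4,fy=4))
print(env.read_state()["clock"])
E
```

```text
True
[ 0.43358705 -0.1582637   0.05556326] [-0.43153626  1.17748164  5.72008683]
True
[ 0.43145219 -0.15836181  0.02061483] [-4.83735923  3.04343501 18.53931625]
[-4.42647845  3.01159337 15.97649331]
19.7667
```

View pics/k.png

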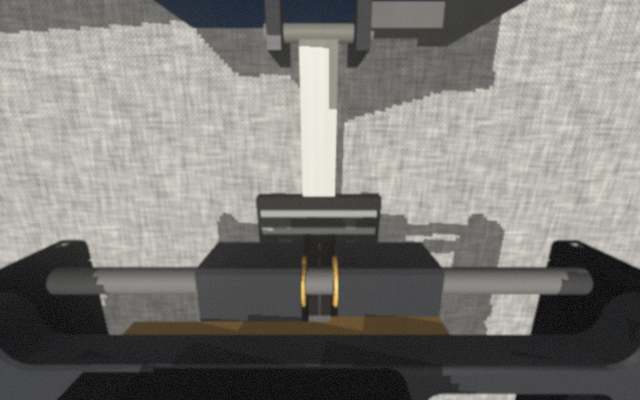

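View pics/k2.png

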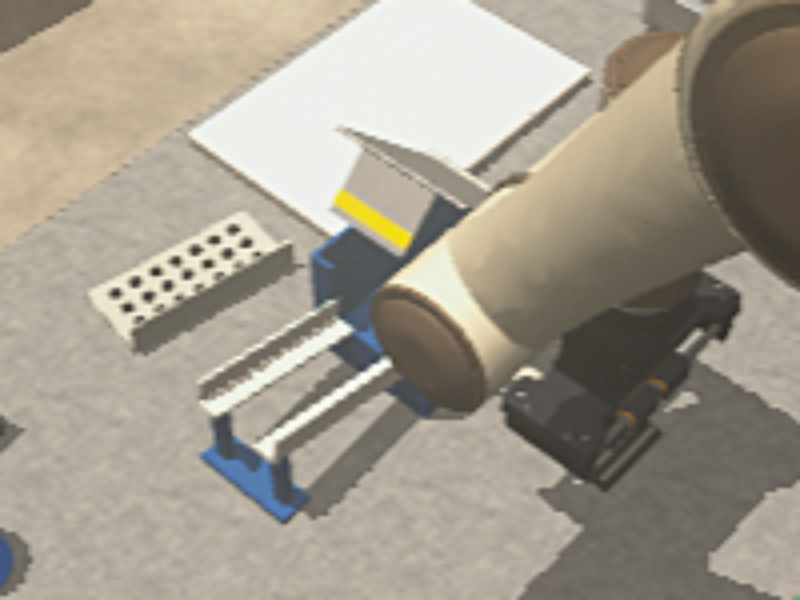

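View pics/k3.png

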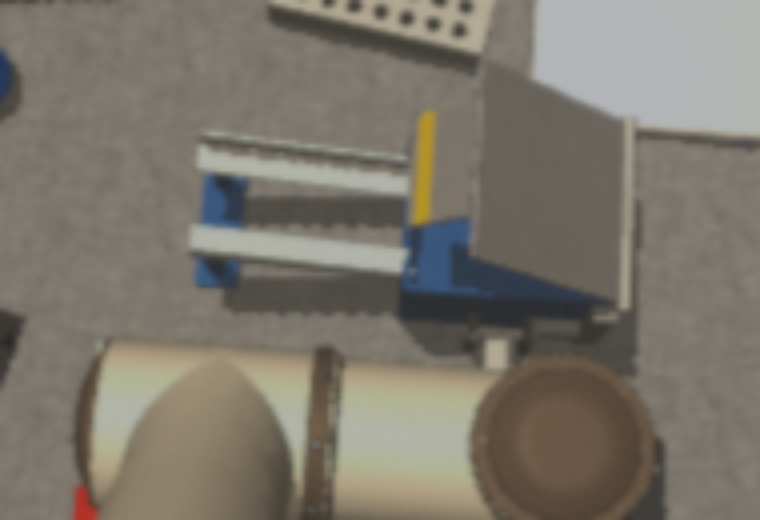

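```bash
python3 - <<'E'
from b import *
env.dwell(.4)
env.move_straight(W(-.184,0,.038),O,rate=.012)
env.move_straight(W(-.182,0,.064),O,rate=.012)
s=env.read_state();print(s["position"],s["force"])
env.move_straight(W(-.185,0,.12),O,rate=.1)
env.goto([.3,.25,.25],[-90,0,180])
f=env.grab_frame("top");cv2.imwrite("pics/l.png",cv2.resize(f["image"][130:280,150:420],None,fx=2.9,fy=2.9));g=env.grab_frame("side");cv2.imwrite("pics/l2.png",cv2.resize(g["image"][110:260,230:430],None,fx=4,fy=4))
for F in(f,g):
    for t in("pedal_pad","lid","lid_edge","good_cell_center"):print(t,[(x["score"],x["xyz"]) for x in env.search_frame(F,t)[:1]])
print(env.read_state()["clock"],env.read_state()["force"])
E
```

```text
[ 0.43396821 -0.15822509  0.06396622] [ 0.61538226 -0.94458607 -0.12737546]
pedal_pad [(0.78, [0.4463, -0.1567, 0.0507])]
lid [(0.97, [0.6139, -0.1513, 0.11])]
lid_edge [(0.64, [0.6172, -0.1478, 0.1072])]
good_cell_center [(0.63, [0.5228, 0.3216, 0.0466])]
pedal_pad [(0.94, [0.4442, -0.1533, 0.053])]
lid [(0.71, [0.6197, -0.1622, 0.1062])]
lid_edge [(0.62, [0.6194, -0.1639, 0.1082])]
good_cell_center [(0.81, [0.518, 0.3265, 0.0431])]
27.0583 [0.53917766 0.22722981 0.82007845]
```

View pics/l.png

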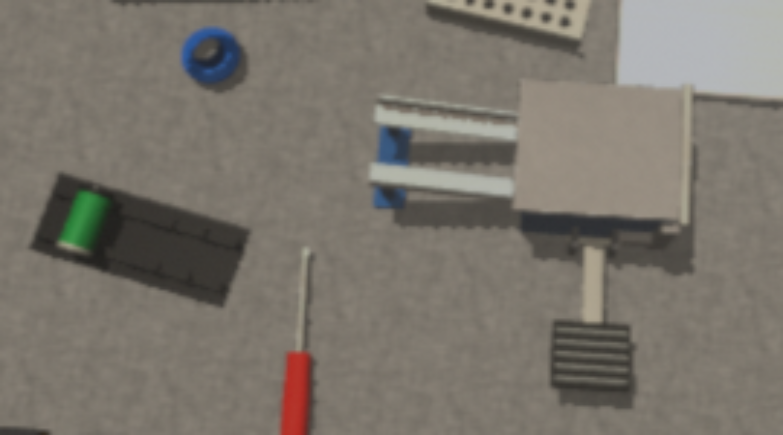

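View pics/l2.png

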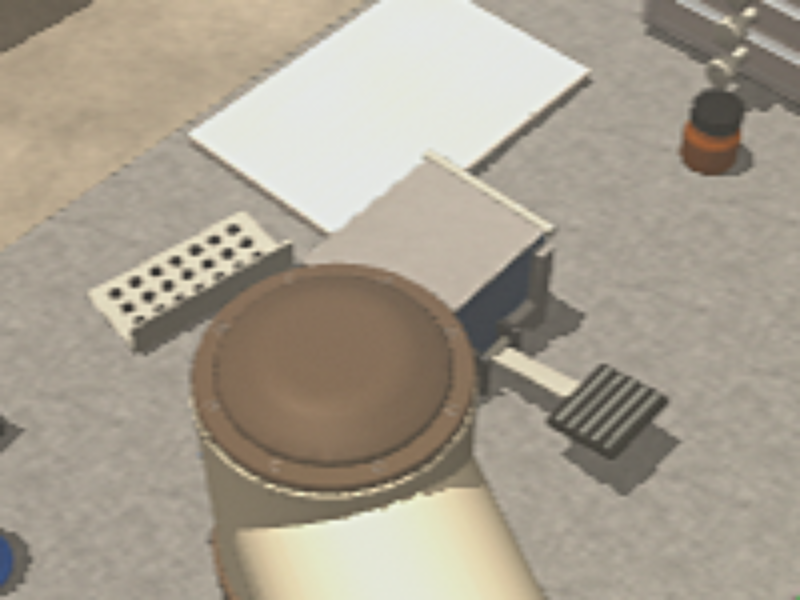

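The lid is shut, the pedal is up, the chute is empty, the green cell is in its place, and the arm is clear, so I am handing in.

```bash
python3 -c "
from workcell import env
env.close_job()"
```

```text
the job is handed in; nothing more can be done
```

The red cell should now be in the drop box with the lid shut. I handed the job in at about 27 s of the 54 s allowed, and the hand-in reported no verdict.

- **Placing:** I gripped the red cell across its diameter and set it on the chute at box y ≈ 150 mm. Contact came at the expected height. The wrist and side pictures then showed it lying crosswise against the shut lid's flap, with the gripper clear of it.
- **Pedal:** I pressed with the closed fingers until the pedal met its stop (tip at z ≈ 20.6 mm, about 18 N). The pictures showed the lid fully raised and the cell gone from the chute. I eased the pedal up over more than 3 s before the fingers left the pad.
- **Final checks:** The pad, lid and green cell were found within about 5 mm of their first readings in the top view, with the pedal up and the chute empty. The spool, screwdriver, bracket and jar looked undisturbed. The arm was clear of everything.

**Not confirmed or disagreeing:**
- I never saw the cell inside the box, because the arm and lid hid it. I infer it is there from the open lid and the empty chute.
- The multimeter was outside the last pictures I looked at; the arm never went near it.
- A few network reports were wrong: "spent cell" once on the lid, and one mask covering the whole box. I judged those by the pictures instead.
- The side and top camera fits of the box differed by about 4 mm. I settled that with the wrist picture.

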